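# Load the bobbin and hold the needle threader down

### The arm

A 7-joint arm with a two-finger parallel gripper is mounted at the origin on the work surface. World frame = base frame: x ahead of the robot, y to its left, z up, the work surface at z = 0. Lengths are in m, angles in rad, forces in N, time in s.
With the tool pointing down it reaches from about 0.425 to 0.875 m from the base axis. Payload 4.7 kg.
Tool frame: the origin (TCP) lies midway between the tips of the shut fingers; the grasp point (between the pads) lies 19 mm behind it (ctrl.grip_depth is the distance from the TCP to the grasp point, in m); z points along the fingers, y is the direction in which the jaws open and shut (so a half turn about z gives the same grasp; the last joint's range is limited). The gripper opens to 87 mm and grips with 3 to 60 N. Pads are 19 mm wide; open, the fingers measure 117 mm over their backs; the gripper's body (75 mm by 190 mm) begins 51 mm behind the grasp point.
Start: joints at [-1.324, 0.321, -0.07, 1.45, 0.023, 1.371, -0.057], TCP at [0.15, 0.632, 0.223] pointing down, gripper open.
Joint ranges: [-2.86, 2.86], [-0.3, 2.09], [-1.38, 1.24], [0.06, 2.45], [-1.56, 4.7], [0.09, 2.05], [-2.69, 2.69]. Speed limits (rad/s): [2.57, 2.57, 3.14, 3.14, 3.14, 3.14, 3.14].

### API

Orientations are given as a rotation vector (axis times angle).
In Python, from bench import ctrl gives the robot as it stands. The module is installed in compiled form; this text tells all that it offers.
- The arm moves only by the shell command python3 -m inch 'ROWS' [FORCE]. ROWS is JSON, a list of rows, each a list of 5 numbers: the opening, from -1 (shut) to 1 (fully open), so that 0 is half open, then the shift along the tool's x, y, z in mm, then the turn about the tool's z in rad. In form: [[fingers, tx, ty, tz, twist], ...]. A call has 1 to 5 rows; each row shifts and turns the pose as measured when the row begins, along the tool's axes as they then stand; what a row does not reach is not made up. A row lasts 1/8 s, in which the tool goes at most 62.5 mm and 10.7 degrees, less where a joint would pass 70% of its speed; a pose out of reach is approached as far as the arm can. A call is refused whole if a number of a shift passes 62.5 or a number of a turn 0.188, either way. A call with a gripper value outside its range is refused whole. The fingers move at their own pace and stop on an object; FORCE is the grip in N (left out, the last holds). Time passes only in rows, so rows that do not move let the fingers close. It gives the time, the measured TCP pose, the force and the opening at its end, in the units of the state.
- ctrl.get_state(): the state, without advancing time (a new reading comes with each control period).
- ctrl.get_image(name): name is "scene" or "top" or "wrist"; returns a dict with "color" (480x640x3 uint8, red, green, blue), "range_z" (480x640 float32, m along the optical axis (not along the pixel's ray), 0 where there is no reading), "K" (3x3 intrinsics, pixels), "R" (3x3) and "t" (3): a world point X has camera coordinates R X + t. Camera axes: x right, y down, z forward; pixel columns grow to the right and rows downward; lengths in m; the calibration is good to about 2 mm. A picture is of the moment at which its call begins.
- ctrl.close_job(): hands the job in, once; it reports no verdict.
The state is a dict: "time": time; "joint_positions": joint angles; "qd": joint speeds; "joint_torque": joint torques, N m; "position": TCP position; "tool_rot": TCP orientation; "ft_force": force on the tool from outside, world axes, zero at the start; "torque": the same for the moment, N m; "grip_width": opening from 0.0 (shut) to 1.0 (fully open).
Only numpy, scipy, OpenCV 4.12 (cv2) and the standard library are available. Lean on these libraries where they do the work, as an engineer would, in place of code of your own. Each camera call takes 0.05 s, during which the arm holds its last target. There are 200 camera calls.

### The job

Get the sewing machine ready to thread: pick the full bobbin off the cutting mat and drop it flat into the round bobbin well in the machine's bed, so that it sits fully home. Then press the needle-threader lever on the left side of the sewing head down past its first two clicks to the third, without slamming it hard against its stop, and finish still holding it down there, so that I can lay the thread over the hook. Leave everything else on the table where it is.

Things in the scene. Friction and masses are not known exactly. Their poses are not given: they have to be found in the camera images.
- machine: White sewing machine, fixed, 380 mm wide, 160 deep, 285 high, its front towards the robot. Origin on the table straight under the needle; x points from front to back, y along the machine towards the sewing-head end (operator's left), z up. Flat bed: top 85 mm above the table, x -75 to +85, y -300 to +78 mm. The pillar begins at y = -185 mm, its dials reach forward to x = -36 mm.
- well (a point): Where the middle of the seated bobbin belongs: on the axis of the round bobbin well, 6 mm above its floor (machine frame x -42, y 0, z 78.5 mm). The well is an upright bore in a grey square plate flush with the bed, in front of the needle: diameter 24 mm, 12.5 mm deep, 2 mm chamfer at the mouth, which is 6.5 mm above this point. No cover on it.
- bobbin_mid (a point): Middle (half-way up) of the full bobbin: a disc-like spool of diameter 20.5 mm and height 11.7 mm, wound full to its rim with pale pink thread, 12 g; at the start it lies flat (axis upright) on the green cutting mat, which is fixed, 3 mm thick and covers the table left of the machine. The bobbin is the same either way up and all the way round.
- needle (a point): Tip of the needle, 103 mm above the table. The arm and sewing head overhang the bed here: their front is an upright plane 18 mm in front of the needle, from 190 up to 285 mm above the table, so a gripper that goes to the well has to lean back towards the robot by 15 to 30 degrees. The presser foot (98 mm high) reaches 7 mm in front of the needle. The head's left face is 38 mm left of it.
- paddle_top (a point): Middle of the top of the needle-threader lever's grey finger paddle, which sticks out of an upright slot in the head's left face near the front. The paddle is 28 mm wide (machine y), 36 long (machine x), 7 thick; at rest its top is 258 mm above the table, 57 mm left and 30 mm in front of the needle. Moves straight down with the lever. The head's left face is 19 mm to its right; the rest is free.
- threader (a joint): Travel of the threader lever in m: 0 at rest (top), grows as the paddle is pressed straight down; stop at 0.041. A spring returns it to 0 whenever let go (3.5 N at the top, 5.5 N at the bottom). Three clicks, each a small hump with its crest at 0.008, 0.020, 0.032; up to 2.5 N more is needed to climb one (4 to 8 N in all). First position 0.013, second 0.025, third from 0.037 to the stop.
- empty_bobbin: Empty bobbin of the same outer size (20.5 mm diameter, 11.7 mm high) with only a bare 8 mm core between two grey flanges with holes; lies flat on the mat. Origin at the centre of its underside. Not to be used.
- spool_a: Standing thread spool, diameter 28 mm, 44 mm high, on the mat. Origin at the centre of its underside. Stays.
- spool_b: Another standing thread spool, diameter 28 mm, 44 mm high, on the mat. Origin at the centre of its underside. Stays.
- pin_dish: Round magnetic pin dish full of pins, diameter 112 mm, 33 mm high, on the mat. Origin at the centre of its underside. Stays.
- snips: Thread snips lying on the mat, 135 mm long along their x axis (blades to +x), 40 mm wide, 12 mm high. Origin near the middle, on the underside. Stay.
- rotary_cutter: Rotary cutter lying on the mat, 150 mm long along its x axis, 45 mm wide, 20 mm high. Origin on the underside. Stays.
- clapper: Wooden seam clapper, 55 x 150 x 26 mm (long side along its y), lying on the table in front of the machine. Origin at the centre of its underside. Stays.
- tape_case: Round tape-measure case, diameter 52 mm, 16 mm high, on the table in front of the machine. Origin at the centre of its underside. Stays.

How it is judged:
By the outcome, as a careful person would: the job done as asked, in the order asked, and still so for the second after the job is handed in, while the arm keeps its last pose, push and grip.
It also fails if it takes over 48 s, if anything falls off the work surface, if the arm or the gripper's body presses on something with over 40 N, if the wrist force passes 120 N, or if a joint passes its speed limit or range.

## Working session

There is one attempt and no reset: what is moved stays moved. The work goes in short steps, Python scripts to look and compute and a shell command to move; the robot and the scene stay as the last step left them, time stands still between calls to the robot, and variables do not carry over. Pictures are saved under pics/ and viewed, about 8 in all and at most 12, crops included, and the job is handed in when it is done.

```bash
mkdir -p pics
cat > h.py <<'E'
import numpy as np, cv2
from bench import ctrl
from scipy.spatial.transform import Rotation as Ro
def grab(n,f):
    d=ctrl.get_image(n); np.savez(f'pics/{f}.npz',**d); cv2.imwrite(f'pics/{f}.png',d['color'][:,:,::-1]); return d
def load(f): return dict(np.load(f'pics/{f}.npz'))
def px(d,u,v,z=None):
    """world point at pixel (plane z, or by depth)"""
    K,R,t=d['K'],d['R'],d['t']; r=np.linalg.inv(K)@[u,v,1]
    if z is None: return R.T@(r*d['range_z'][int(v),int(u)]-t)
    w=R.T@r; c=-R.T@t; return c+w*(z-c[2])/w[2]
def proj(d,X):
    p=d['K']@(d['R']@np.asarray(X)+d['t']); return p[:2]/p[2]
def cloud(d):
    v,u=np.mgrid[:480,:640]; r=np.linalg.inv(d['K'])@np.stack([u.ravel(),v.ravel(),np.ones(u.size)])
    return ((r*d['range_z'].ravel()).T-d['t'])@d['R']
E
python3 - <<'E'
from h import *
s=ctrl.get_state(); print(s['time'],s['position'],s['tool_rot'],s['ft_force'],s['grip_width'],ctrl.grip_depth)
for n in('scene','top'):
    d=grab(n,n+'0'); print(n,d['t'],-d['R'].T@d['t'],d['R'].T[:,2])
a=cv2.imread('pics/scene0.png');b=cv2.imread('pics/top0.png')
E
```

```text
0.0 [0.14987741 0.63189076 0.2214387 ] [-3.64810564e-01 -3.12022278e+00  3.04992472e-03] [-0.31160632 -0.04340541  0.8610369 ] 0.9994907531605249 0.0187
scene [ 0.03556311 -0.14495079  1.64961347] [1.36971477 0.41442216 0.83404783] [-0.77529515 -0.2563542  -0.57723475]
top [0.12786519 0.486971   1.28301945] [0.26810979 0.14574666 1.34406258] [ 0.1674842  -0.02173916 -0.98563505]
```

View pics/top0.png

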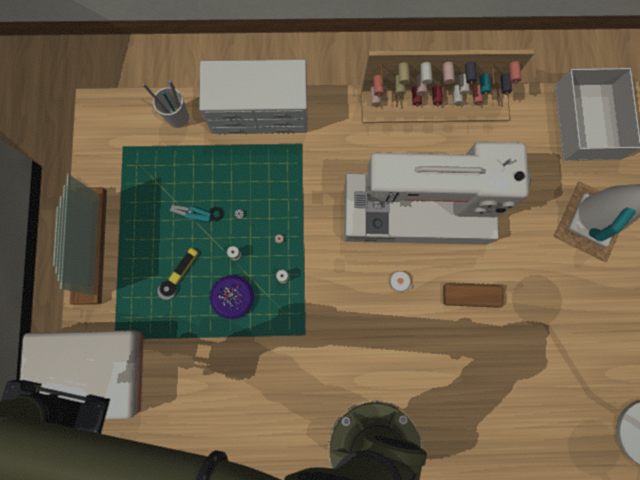

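View pics/scene0.png

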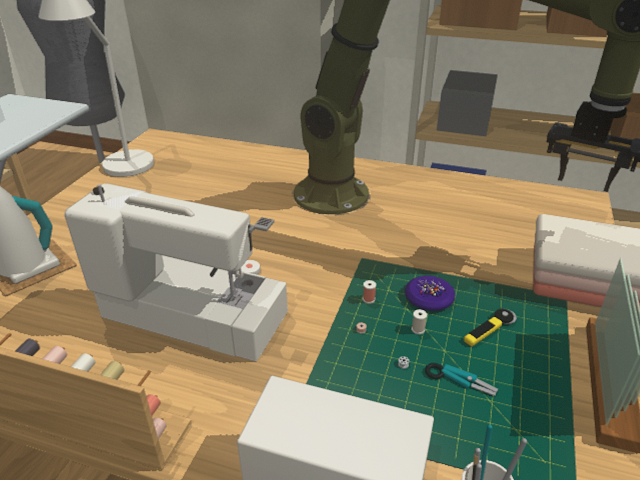

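The top view shows the pink full bobbin at about (279,239), the empty one at (239,213), spools at (233,253) and (282,276), and the machine head with the well plate near (377,222). The scene view shows the pink bobbin at (361,327). I'll enlarge both areas of interest.

Run:
```python
from h import *
d=load('top0'); c=d['color'][:,:,::-1]
a=cv2.resize(c[205:295,215:305],None,fx=5.5,fy=5.5,interpolation=cv2.INTER_CUBIC)
b=cv2.resize(c[145:250,335:405],None,fx=4.7,fy=4.7,interpolation=cv2.INTER_CUBIC)
im=np.zeros((500,830,3),np.uint8); im[:a.shape[0],:a.shape[1]]=a; im[:b.shape[0],500:500+b.shape[1]]=b[:500]; cv2.imwrite('pics/crop1.png',im[:,:830][:, :800] if False else cv2.resize(im,(800,482)))
print(px(d,279,239,.0147), px(d,239,213,.0147),px(d,233,253,.047),px(d,282,276,.047),px(d,231,297,.033))
# bed: points with z 0.08..0.09
for n in('top0','scene0'):
    dd=load(n);P=cloud(dd);C=dd['color'].reshape(-1,3).astype(int)
    m=(abs(P[:,2]-.085)<.006)&(P[:,0]>.3)&(P[:,0]<.75)&(P[:,1]<.15)&(P[:,1]>-.4)
    print(n,m.sum(),np.median(P[m,2])); r=cv2.minAreaRect((P[m,:2]*1000).astype(np.float32)); print(r,cv2.boxPoints(r))
    m=(abs(P[:,2]-.285)<.006)&(P[:,0]>.3)&(P[:,0]<.75)&(P[:,1]<.15)&(P[:,1]>-.4)
    r=cv2.minAreaRect((P[m,:2]*1000).astype(np.float32)); print(m.sum(),r,cv2.boxPoints(r))
    m=(C[:,0]>C[:,1]+35)&(C[:,0]>150)&(P[:,2]>.006)&(P[:,2]<.022)&(P[:,1]<.35)&(P[:,1]>0.1)
    print('pink',m.sum(),P[m].mean(0),P[m].min(0),P[m].max(0))
```

```text
[0.52379643 0.23042902 0.0147    ] [0.59467611 0.33354068 0.0147    ] [0.48427134 0.3436156  0.047     ] [0.42374572 0.22181729 0.047     ] [0.3755197  0.35015371 0.033     ]
top0 4816 0.08367612154401757
((588.5387573242188, -128.8916015625), (378.07513427734375, 161.76239013671875), 87.58544158935547) [[ 499.76532  -314.35382 ]
 [ 661.3841   -321.16882 ]
 [ 677.3122     56.570618]
 [ 515.6934     63.38562 ]]
6091 ((618.4122924804688, -149.463134765625), (334.7298583984375, 120.35397338867188), 88.571533203125) [[ 554.0818   -315.2759  ]
 [ 674.3983   -318.27618 ]
 [ 682.7428     16.34964 ]
 [ 562.4263     19.349915]]<stdin>:15: RuntimeWarning: Mean of empty slice.
  ret = um.true_divide(
Traceback (most recent call last):
ValueError: zero-size array to reduction operation minimum which has no identity
```

View pics/crop1.png

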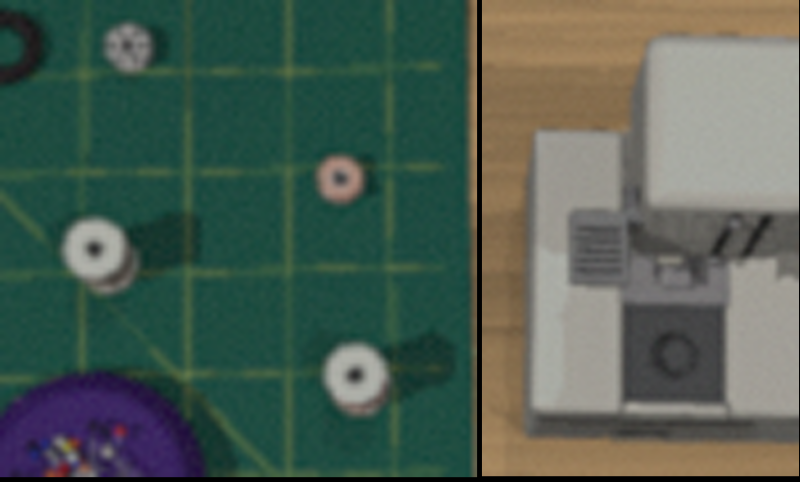

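The well is at about (377,223) in the top image and the bobbin centre at (278.7,238.2). Rows can't command a tilt directly, so I need to know the tool axes. The arm's joint limits at high reach may give me the lean.

```bash
python3 - <<'E'
from h import *
d=load('top0'); s=ctrl.get_state()
print(Ro.from_rotvec(s['tool_rot']).as_matrix().round(3))
print('bob',px(d,278.7,238.2,.0147),'well',px(d,377.2,222.8,.083))
from scipy.optimize import minimize
S=load('scene0')
for n,dd in(('top',d),('scene',S)):
    P=cloud(dd); m=(P[:,0]>.3)&(P[:,0]<.75)&(P[:,1]<.15)&(P[:,1]>-.4)
    for z in(.085,.285):
        k=m&(abs(P[:,2]-z)<.008); r=cv2.minAreaRect((P[k,:2]*1000).astype(np.float32)); print(n,z,k.sum(),np.median(P[k,2]),cv2.boxPoints(r).round(0).tolist())
print(proj(S,[.5235,.231,.0147]))
E
python3 -m inch '[[0,40,0,-62,0],[0,0,0,-62,0]]'
```

```text
[[-0.973  0.231 -0.   ]
 [ 0.231  0.973 -0.002]
 [-0.    -0.002 -1.   ]]
bob [0.52591361 0.23118187 0.0147    ] well [ 0.54644218 -0.01637606  0.083     ]
top 0.085 5024 0.083532510093618 [[500.0, -314.0], [662.0, -321.0], [677.0, 57.0], [515.0, 63.0]]
top 0.285 6437 0.28314633830601177 [[553.0, -317.0], [676.0, -319.0], [681.0, 17.0], [559.0, 19.0]]
scene 0.085 6553 0.08512191283773796 [[512.0, 63.0], [513.0, -310.0], [681.0, -309.0], [680.0, 63.0]]
scene 0.285 4806 0.28482153859798176 [[555.0, -313.0], [680.0, -321.0], [700.0, 14.0], [575.0, 22.0]]
[362.06262191 324.05343863]
time: 0.35
position: [0.1155, 0.6372, 0.3311]
tool_rot: [-0.366, -3.119, 0.027]
ft_force: [0.5, 0.1, 0.9]
grip_width: 0.852
```

```bash
python3 -m inch '[[0,0,0,-40,-0.18],[0,-30,-45,-10,0],[0,-40,-45,-10,0],[0,-40,-45,0,0],[0,-40,-45,0,0]]'
python3 -m inch '[[0,-35,-50,0,0],[0,-35,-50,0,0],[0,-35,-50,0,0],[0,-35,-50,0,0],[0,-35,-50,0,0]]'
python3 -m inch '[[0,-35,-50,0,0],[0,-35,-50,0,0],[0,-35,-50,0,0],[0,-35,-50,0,0]]'
python3 -c "
from h import *
s=ctrl.get_state();print(np.round(s['joint_positions'],3),Ro.from_rotvec(s['tool_rot']).as_matrix().round(3))"
```

```text
time: 0.98
position: [0.2564, 0.4516, 0.3964]
tool_rot: [-0.056, -3.137, 0.019]
ft_force: [1.3, 0.5, -0.7]
grip_width: 0.5
time: 1.6
position: [0.4246, 0.1882, 0.3972]
tool_rot: [-0.057, -3.137, 0.019]
ft_force: [1.7, 0.7, -0.1]
grip_width: 0.497
time: 2.1
position: [0.5588, -0.0223, 0.3985]
tool_rot: [-0.054, -3.137, 0.017]
ft_force: [0.2, 1.0, -0.6]
grip_width: 0.502
[-0.597  0.109  0.652  1.382 -0.056  1.676  1.583] [[-0.999  0.035 -0.004]
 [ 0.035  0.999 -0.011]
 [ 0.004 -0.011 -1.   ]]
```

Now go up until the wrist joint saturates, to see whether the tool leans outward.

```bash
J="from h import *
s=ctrl.get_state();print(np.round(s['joint_positions'],3),np.round(Ro.from_rotvec(s['tool_rot']).as_matrix(),3).tolist())"
echo "$J" > j.py
python3 -m inch '[[0,0,0,-60,0],[0,0,0,-60,0],[0,0,0,-60,0],[0,0,0,-60,0]]'; python3 j.py
python3 -m inch '[[0,0,0,-60,0],[0,0,0,-60,0]]'; python3 j.py
```

```text
time: 2.6
position: [0.555, -0.0266, 0.5967]
tool_rot: [0.076, 3.098, -0.03]
ft_force: [-0.0, 0.0, 0.2]
grip_width: 0.5
[-0.284  0.207  0.382  0.852 -0.068  2.052  1.577] [[-0.998, 0.05, 0.042], [0.049, 0.999, -0.021], [-0.043, -0.018, -0.999]]
time: 2.85
position: [0.5374, -0.0255, 0.6461]
tool_rot: [0.075, 3.002, -0.034]
ft_force: [1.0, 1.7, -0.5]
grip_width: 0.501
[-0.405  0.151  0.507  0.816 -0.068  2.053  1.577] [[-0.989, 0.051, 0.137], [0.048, 0.999, -0.026], [-0.138, -0.019, -0.99]]
```

The lean appears (8° so far). I'll continue.

```bash
python3 -m inch '[[0,0,0,-50,0],[0,0,0,-50,0],[0,0,0,-50,0]]'; python3 j.py
```

```text
time: 3.22
position: [0.5039, -0.0231, 0.7064]
tool_rot: [0.071, 2.883, -0.036]
ft_force: [-0.7, 0.1, 0.1]
grip_width: 0.5
[-0.824  0.066  0.907  0.789 -0.045  2.053  1.57 ] [[-0.966, 0.052, 0.254], [0.045, 0.998, -0.031], [-0.255, -0.018, -0.967]]
```

```bash
python3 -m inch '[[0,-10,0,-50,0],[0,-10,0,-50,0]]'; python3 j.py
```

```text
time: 3.48
position: [0.494, -0.0225, 0.7465]
tool_rot: [0.068, 2.799, -0.036]
ft_force: [0.1, 0.6, 0.4]
grip_width: 0.493
[-1.122  0.045  1.201  0.73  -0.037  2.053  1.571] [[-0.941, 0.052, 0.334], [0.043, 0.999, -0.033], [-0.335, -0.017, -0.942]]
```

Tilt is 19.5°, with the jaws along machine y. I'll keep this orientation throughout and go above the bobbin.

```bash
python3 -m inch '[[0,16,33,46,0],[0,16,33,46,0],[0,16,33,46,0],[0,16,33,46,0]]'
python3 -m inch '[[0,16,33,46,0],[0,16,33,46,0],[0,16,33,46,0],[0,16,33,46,0]]';python3 j.py
cat > w.py <<'E'
import sys
from h import *
s=ctrl.get_state();R=Ro.from_rotvec(s['tool_rot']).as_matrix();p=np.array(s['position'])
print('t',s['time'],p.round(4),'z',R[:,2].round(3),'y',R[:,1].round(3))
print('tool mm',(1000*R.T@(np.array(eval(sys.argv[1]))-p)).round(1))
E
python3 w.py '[.525,.231,.12]'
python3 - <<'E'
from h import *
grab('wrist','w1')
E
```

```text
time: 3.98
position: [0.4959, 0.0848, 0.5748]
tool_rot: [0.103, 2.805, -0.018]
ft_force: [-0.6, 0.8, 1.1]
grip_width: 0.501
time: 4.47
position: [0.5038, 0.2197, 0.3723]
tool_rot: [0.102, 2.806, -0.015]
ft_force: [0.5, 0.5, 1.0]
grip_width: 0.497
[-1.212 -0.199  0.523  1.717  0.333  1.357  0.782] [[-0.942, 0.072, 0.327], [0.069, 0.997, -0.022], [-0.328, 0.002, -0.945]]
t 4.475 [0.5038 0.2197 0.3723] z [ 0.327 -0.022 -0.945] y [0.072 0.997 0.002]
tool mm [ 63.5  12.3 245.1]
```

View pics/w1.png

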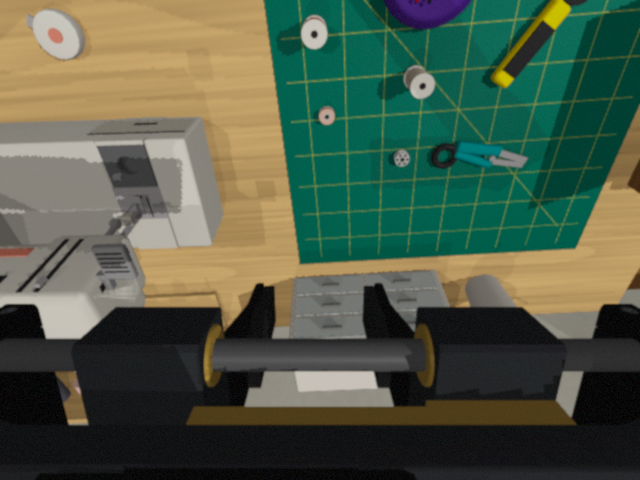

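Wrist view: pink bobbin at (327,116), well at about (128,163), empty bobbin at (402,158).

```bash
python3 - <<'E'
from h import *
d=load('w1')
C=d['color'].astype(int); P=cloud(d).reshape(480,640,3)
sub=np.s_[100:132,310:344]; m=(C[sub][:,:,0]>C[sub][:,:,1]+15)
v,u=np.nonzero(m); print('pink px',u.mean()+310,v.mean()+100,m.sum(),'depth',np.median(P[sub][m],0))
print(px(d,327,115.5,.0147),px(d,128,163,.085))
c=cv2.resize(d['color'][95:260,60:230,::-1],None,fx=3.5,fy=3.5,interpolation=cv2.INTER_CUBIC); cv2.imwrite('pics/c2.png',c)
E
python3 -m inch '[[0,15,3,50,0],[0,15,3,50,0],[0,15,3,50,0]]'; python3 w.py '[.525,.231,.08]'
```

```text
pink px 326.3045977011494 115.42528735632183 174 depth [0.52389705 0.2284667  0.01407769]
[0.52476329 0.22923178 0.0147    ] [ 0.5419445  -0.01609411  0.085     ]
time: 4.9
position: [0.5059, 0.2334, 0.2045]
tool_rot: [0.089, 2.813, -0.02]
ft_force: [-0.0, 0.9, 1.0]
grip_width: 0.503
t 4.9 [0.5059 0.2334 0.2045] z [ 0.321 -0.024 -0.947] y [ 0.064  0.998 -0.004]
tool mm [ 21.8  -0.7 124.1]
```

View pics/c2.png

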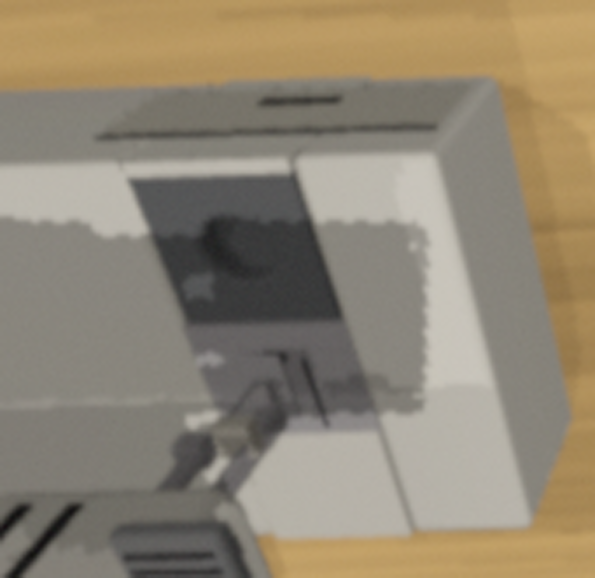

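```bash
python3 -m inch '[[0,8,0,45,0],[0,8,-1,45,0],[0,10,-1,45,0],[0,3,-1,15,0]]'; python3 w.py '[.525,.230,.01]'
python3 - <<'E'
from h import *
d=grab('wrist','w2'); print(proj(d,[.525,.23,.0147]))
d=load('w1');print(px(d,126.6,165.3,.085))
E
```

```text
time: 5.4
position: [0.5227, 0.2264, 0.0441]
tool_rot: [0.087, 2.819, -0.026]
ft_force: [0.1, -0.4, -0.5]
grip_width: 0.5
t 5.4 [0.5227 0.2264 0.0441] z [ 0.315 -0.028 -0.949] y [ 0.063  0.998 -0.008]
tool mm [ 8.8  4.  32.9]
[326.88400218 270.60374739]
[ 0.54476728 -0.01896421  0.085     ]
```

View pics/w2.png

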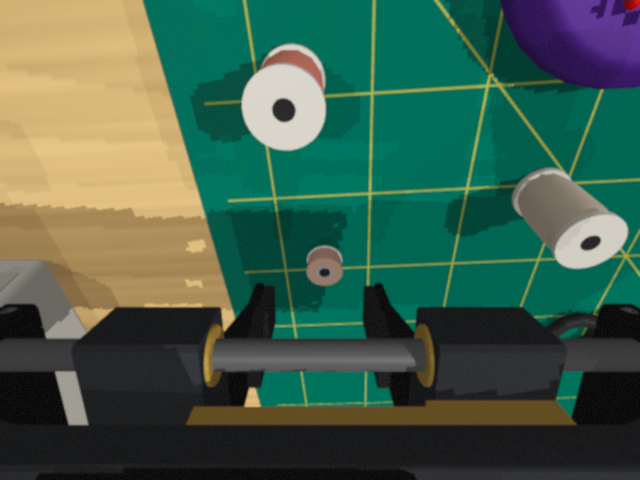

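The bobbin's top disc is centred at about (325,271) and predicted at (327,271), so the estimate holds. Descend and grip.

```bash
python3 -m inch '[[0,4.5,2,16,0],[0,4,2,13,0],[0,1,0,3,0]]'; python3 w.py '[.525,.230,.0095]'
```

```text
time: 5.82
position: [0.5239, 0.23, 0.0093]
tool_rot: [0.086, 2.82, -0.027]
ft_force: [0.2, 0.1, 0.0]
grip_width: 0.502
t 5.825 [0.5239 0.23   0.0093] z [ 0.314 -0.028 -0.949] y [ 0.063  0.998 -0.009]
tool mm [-1.1  0.   0.2]
```

```bash
python3 -m inch '[[-1,-1,0,0,0],[-1,0,0,0,0],[-1,0,0,0,0],[-1,0,0,0,0],[-1,0,0,0,0]]' 15; python3 -m inch '[[-1,0,0,-8,0],[-1,0,0,-30,0]]';  python3 w.py '[.5445,-.017,.17]'
python3 - <<'E'
from h import *
d=grab('wrist','w3')
cv2.imwrite('pics/c3.png',cv2.resize(d['color'][200:400,200:460,::-1],None,fx=3,fy=3,interpolation=cv2.INTER_CUBIC))
E
```

```text
time: 6.45
position: [0.5261, 0.231, 0.0119]
tool_rot: [0.087, 2.817, -0.023]
ft_force: [-0.0, 0.5, -0.5]
grip_width: 0.218
time: 6.7
position: [0.5129, 0.2304, 0.0472]
tool_rot: [0.088, 2.82, -0.029]
ft_force: [0.8, 0.6, -0.0]
grip_width: 0.212
t 6.7 [0.5129 0.2304 0.0472] z [ 0.314 -0.03  -0.949] y [ 0.064  0.998 -0.01 ]
tool mm [ -82.9 -246.1  -99.2]
```

View pics/c3.png

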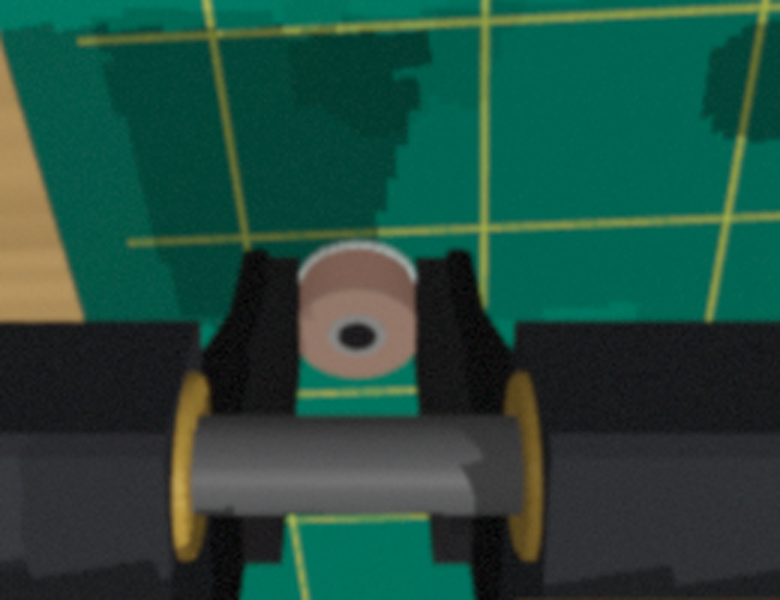

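The bobbin is held square between the fingers, its top disc at (357,333) in the crop. I'll approach from the front, since the paddle hangs left of the well at body height.

```bash
python3 - <<'E'
from h import *
d=load('w3'); print('bobbin top',px(d,319,311,.0501), px(d,319,311), 'tcp .5129 .2304 .0472')
E
python3 -m inch '[[-1,15,0,-60,-0.07],[-1,15,-20,-50,0],[-1,0,-50,0,0],[-1,0,-50,0,0],[-1,0,-50,0,0]]'; python3 w.py '[.47,-.017,.14]'
```

```text
bobbin top [0.51326211 0.22991035 0.0501    ] [0.51291004 0.22993563 0.05043084] tcp .5129 .2304 .0472
time: 7.38
position: [0.452, 0.1021, 0.1526]
tool_rot: [-0.026, 2.816, -0.036]
ft_force: [0.7, -0.3, 0.2]
grip_width: 0.215
t 7.375 [0.452  0.1021 0.1526] z [ 0.319 -0.022 -0.947] y [-0.014  1.    -0.028]
tool mm [ -10.4 -119.    20.3]
```

```bash
python3 -m inch '[[-1,-3,-40,7,0],[-1,-3,-40,7,0],[-1,-3,-38,7,0]]'; python3 w.py '[.5455,-.017,.115]'
python3 - <<'E'
from h import *
d=grab('wrist','w4')
print('pred well',proj(d,[.5455,-.017,.085]),'paddle',proj(d,[.56,.04,.258]))
E
```

```text
time: 7.75
position: [0.4698, -0.0197, 0.141]
tool_rot: [-0.026, 2.81, -0.034]
ft_force: [0.7, -0.0, -0.0]
grip_width: 0.216
t 7.75 [ 0.4698 -0.0197  0.141 ] z [ 0.325 -0.021 -0.946] y [-0.014  1.    -0.027]
tool mm [-63.2   2.4  49.1]
pred well [323.68523787 321.58777675] paddle [464.95566841 700.95019759]
```

View pics/w4.png

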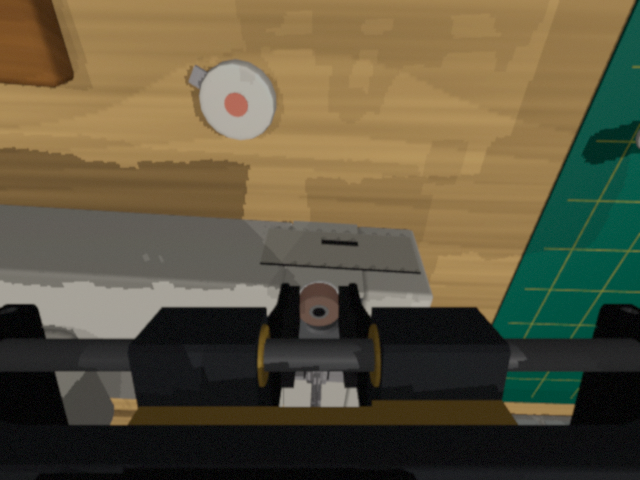

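Wrist view: the gripped bobbin is at (319,306) and hides the well, but the bed's front-left corner shows at about (429,298). I'll cross-check the well from the corner and the top view before going in.

Run:
```python
from h import *
a=np.radians(-2.3); R=np.array([[np.cos(a),-np.sin(a)],[np.sin(a),np.cos(a)]])
for n,u,v in(('top0',345.2,235.3),('w1',184.9,138.4),('w4',429,298)):
    c=px(load(n),u,v,.085)[:2]; print(n,'corner',c.round(4),'well',(c+R@[.033,-.078]).round(4))
for n in('w1','w4'):
    d=load(n);P=cloud(d);m=(abs(P[:,2]-.085)<.003)&(P[:,0]>.48)&(P[:,0]<.62)&(P[:,1]>-.2)&(P[:,1]<.08)
    Q=P[m]; E=[]
    for y in np.arange(-.18,.05,.01):
        k=abs(Q[:,1]-y)<.004
        if k.sum()>8: E.append((y,np.percentile(Q[k,0],2)))
    E=np.array(E); f=np.polyfit(E[:,0],E[:,1],1); r=E[:,1]-np.polyval(f,E[:,0]); k=abs(r)<.003
    f=np.polyfit(E[k,0],E[k,1],1); print(n,'yaw',np.degrees(-np.arctan(f[0])),'front x at y=-.017',np.polyval(f,-.017),'left y',np.percentile(Q[:,1],98.5),Q[:,2].mean(),k.sum())
# dark plate in top view
d=load('top0');c=d['color'].astype(int).sum(2)[205:240,355:400]//3
d1=load('w1'); g=d1['color'].astype(int).sum(2)//3
for n,dd,(v0,v1,u0,u1) in(('top0',d,(208,240,360,395)),('w1',d1,(140,195,90,165))):
    g=cv2.cvtColor(dd['color'],cv2.COLOR_RGB2GRAY)[v0:v1,u0:u1]; m=(g<80).astype(np.uint8)
    k,l,s,cc=cv2.connectedComponentsWithStats(m); i=1+s[1:,4].argmax(); v,u=np.nonzero(l==i)
    r=cv2.minAreaRect(np.stack([u,v],1).astype(np.float32)); cx=r[0]; print(n,'plate',s[i],px(dd,cx[0]+u0,cx[1]+v0,.085))
```

```text
top0 corner [0.5162 0.0638] well [ 0.5461 -0.0155]
w1 corner [0.5167 0.062 ] well [ 0.5465 -0.0173]
w4 corner [0.5179 0.0556] well [ 0.5477 -0.0236]
w1 yaw -1.935081816673934 front x at y=-.017 0.5152637064747773 left y 0.05426693597972514 0.08435827455439325 10
w4 yaw -1.6728090773357305 front x at y=-.017 0.5129987074499165 left y 0.0496347400599424 0.08414144822195886 4
top0 plate [  6   4  22  22 454] [ 0.54679127 -0.01442114  0.085     ]
w1 plate [  14   14   54   34 1288] [ 0.55329087 -0.01768608  0.085     ]
```

```bash
python3 -m inch '[[-1,-16,1,12,0],[-1,-16,1,12,0],[-1,-16,1,12,0],[-1,-12,1,10,0]]'; python3 w.py '[.546,-.016,.100]'
python3 - <<'E'
from h import *
d=grab('wrist','w5')
cv2.imwrite('pics/c5.png',cv2.resize(d['color'][240:420,220:460,::-1],None,fx=3.3,fy=3.3,interpolation=cv2.INTER_CUBIC))
d=grab('top','t5'); c=cv2.resize(d['color'][150:250,330:430,::-1],None,fx=5,fy=5); cv2.imwrite('pics/t5c.png',c)
E
```

```text
time: 8.3
position: [0.543, -0.0235, 0.1175]
tool_rot: [-0.009, 2.808, -0.035]
ft_force: [0.4, -0.5, 0.1]
grip_width: 0.214
t 8.3 [ 0.543  -0.0235  0.1175] z [ 0.327 -0.023 -0.945] y [-0.002  1.    -0.026]
tool mm [ 2.8  7.9 17.4]
```

View pics/c5.png

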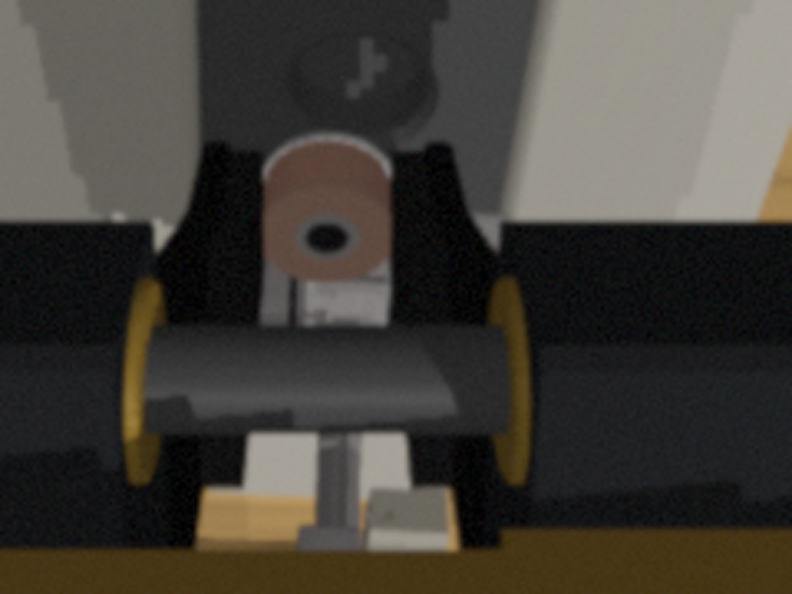

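The well mouth now shows, centred at about crop (363,85) (full image (330,266)), with the held bobbin's top at crop (327,236), i.e. (319,311.5).

Run:
```python
from h import *
d=load('w5'); print('well',px(d,330,265.7,.085),px(d,330,265.7,.0725),'left/right',px(d,290/3.3+220,265.7,.085),px(d,437/3.3+220,265.7,.085),'top/bot',px(d,330,240+32/3.3,.085),px(d,330,240+145/3.3,.085))
b=px(d,319.1,311.6,.1205);print('bob top',b, 'minus tcp',b-[.543,-.0235,.1175])
g=cv2.createCLAHE(8,(3,3)).apply(cv2.cvtColor(d['color'],cv2.COLOR_RGB2GRAY)[225:320,270:390]); cv2.imwrite('pics/c6.png',cv2.resize(g,None,fx=6,fy=6,interpolation=cv2.INTER_CUBIC))
```

```text
well [ 0.54441968 -0.01842156  0.085     ] [ 0.55510191 -0.01820129  0.0725    ] left/right [ 0.54472236 -0.03103107  0.085     ] [ 0.5441141 -0.0056912  0.085    ] top/bot [ 0.53286275 -0.01866398  0.085     ] [ 0.55860313 -0.01812403  0.085     ]
bob top [ 0.54373364 -0.02376642  0.1205    ] minus tcp [ 0.00073364 -0.00026642  0.003     ]
```

View pics/c6.png

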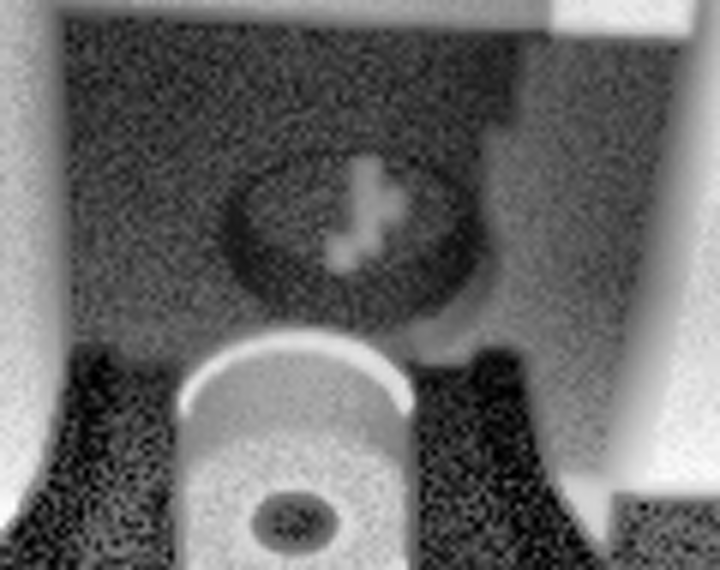

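```bash
python3 -m inch '[[-1,2,3,8,0],[-1,2,2,7,0]]'; python3 w.py '[.5444,-.018,.0905]'
```

```text
time: 8.65
position: [0.5435, -0.0183, 0.1015]
tool_rot: [-0.01, 2.808, -0.035]
ft_force: [-0.4, -0.6, -0.5]
grip_width: 0.211
t 8.65 [ 0.5435 -0.0183  0.1015] z [ 0.327 -0.023 -0.945] y [-0.003  1.    -0.026]
tool mm [ 2.7  0.6 10.7]
```

```bash
python3 -m inch '[[-1,1.5,0.3,5,0],[-1,1,0.3,5,0]]'; python3 w.py '[.5444,-.018,.0905]'; python3 -m inch '[[-1,0,0,0,0]]'; python3 w.py '[.5444,-.018,.0905]'
```

```text
time: 8.9
position: [0.5447, -0.0178, 0.0912]
tool_rot: [-0.01, 2.806, -0.035]
ft_force: [-0.1, -1.0, 5.3]
grip_width: 0.216
t 8.9 [ 0.5447 -0.0178  0.0912] z [ 0.329 -0.023 -0.944] y [-0.003  1.    -0.025]
tool mm [ 0.5 -0.2  0.6]
time: 9.02
position: [0.5447, -0.0179, 0.0912]
tool_rot: [-0.01, 2.806, -0.035]
ft_force: [-0.9, 0.3, 1.5]
grip_width: 0.216
t 9.025 [ 0.5447 -0.0179  0.0912] z [ 0.329 -0.023 -0.944] y [-0.003  1.    -0.025]
tool mm [ 0.6 -0.   0.6]
```

Light contact of a few N, at chamfer height. Release gently and look.

```bash
python3 -m inch '[[-0.3,0,0,0,0],[-0.3,0,0,0,0],[-0.3,0,0,0,0],[-0.3,0,0,0,0]]'; python3 -m inch '[[-0.3,10,0,-28,0]]'; python3 w.py '[.5444,-.018,.0905]'
python3 - <<'E'
from h import *
d=grab('wrist','w6'); print(proj(d,[.545,-.0182,.0844]))
cv2.imwrite('pics/c7.png',cv2.resize(d['color'][220:400,220:440,::-1],None,fx=3.3,fy=3.3,interpolation=cv2.INTER_CUBIC))
E
```

```text
time: 9.52
position: [0.5438, -0.0179, 0.0906]
tool_rot: [-0.01, 2.808, -0.035]
ft_force: [-0.1, 0.2, -0.1]
grip_width: 0.349
time: 9.65
position: [0.5242, -0.0175, 0.1124]
tool_rot: [-0.01, 2.812, -0.037]
ft_force: [0.3, -0.2, -0.1]
grip_width: 0.348
t 9.65 [ 0.5242 -0.0175  0.1124] z [ 0.324 -0.024 -0.946] y [-0.002  1.    -0.027]
tool mm [-12.    0.1  27.3]
[319.75536046 295.68010678]
```

View pics/c7.png

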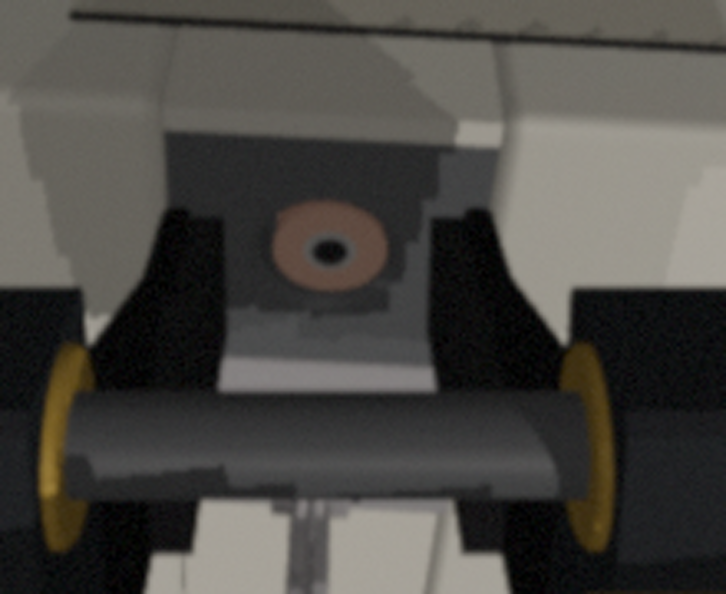

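The bobbin is in the well with no side wall showing, its top centred at crop (330,246), i.e. (320,294.5). Check the depth for height and tilt.

Run:
```python
from h import *
d=load('w6'); P=cloud(d).reshape(480,640,3); C=d['color'].astype(int)
sub=np.s_[278:312,300:340]; m=(C[sub][:,:,0]>C[sub][:,:,1]+20); Q=P[sub][m]; Q=Q[Q[:,2]>.05]
A=np.c_[Q[:,0]-Q[:,0].mean(),Q[:,1]-Q[:,1].mean(),np.ones(len(Q))]; f=np.linalg.lstsq(A,Q[:,2],rcond=None)[0]
print(len(Q),Q.mean(0),np.median(Q[:,2]),'tilt deg',np.degrees(np.arctan(f[:2])))
bed=P[np.s_[262:285,390:430]].reshape(-1,3); print('bed z',np.median(bed[:,2]),np.median(bed,0))
pl=P[np.s_[300:312,282:292]].reshape(-1,3);print('plate z',np.median(pl,0))
```

```text
216 [ 0.54401798 -0.01847691  0.08338399] 0.08342711080698745 tilt deg [1.10926476 0.56999684]
bed z 0.08428643034242655 [0.52586281 0.03186987 0.08428643]
plate z [ 0.51831741 -0.03348907  0.11802509]
```

Bobbin top is 0.9 mm below the bed (0.65 expected), within about 1° of flat and centred, so it is home. Next, the paddle: in the top view it is the ribbed patch at about (360,199), in the wrist view w1 near (114,258).

```bash
python3 - <<'E'
from h import *
for n,u,v in(('top0',360.2,199.1),('w1',114,258)):
    d=load(n); print(n,px(d,u,v,.258),px(d,u,v))
for n in('top0','w1','w5'):
    P=cloud(load(n)); m=(abs(P[:,2]-.258)<.006)&(abs(P[:,0]-.558)<.04)&(abs(P[:,1]-.045)<.024); Q=P[m]
    if len(Q): print(n,len(Q),Q.mean(0),Q.min(0),Q.max(0))
E
python3 -m inch '[[-1,0,0,-60,0],[-1,0,0,-60,0],[-1,0,5,-60,0],[-1,0,20,-50,0],[-1,0,20,0,0]]'; python3 w.py '[.555,.042,.29]'
```

```text
top0 [0.560448  0.0404662 0.258    ] [0.56135252 0.04014046 0.25463964]
w1 [0.55382978 0.04121612 0.258     ] [0.55397912 0.04106349 0.25780476]
top0 226 [0.56224361 0.0392262  0.25656353] [0.54254868 0.02227945 0.25209514] [0.59095607 0.05419012 0.26158127]
w1 1269 [0.5600866  0.03818416 0.25680534] [0.54217036 0.02100256 0.25201347] [0.59179043 0.05237555 0.25937575]
time: 10.32
position: [0.4844, 0.0295, 0.2945]
tool_rot: [-0.001, 2.83, -0.041]
ft_force: [-0.2, -0.3, -0.2]
grip_width: 0.005
t 10.325 [0.4844 0.0295 0.2945] z [ 0.306 -0.028 -0.952] y [ 0.003  1.    -0.028]
tool mm [-65.9  12.9  25.6]
```

```bash
python3 -m inch '[[-1,-25,5,5,0],[-1,-25,5,10,0],[-1,-18,3,12,0]]'; python3 w.py '[.557,.042,.268]'
```

```text
time: 10.7
position: [0.5602, 0.0426, 0.2912]
tool_rot: [-0.0, 2.825, -0.041]
ft_force: [-0.8, -0.5, 0.5]
grip_width: 0.006
t 10.7 [0.5602 0.0426 0.2912] z [ 0.311 -0.028 -0.95 ] y [ 0.004  1.    -0.028]
tool mm [10.2  0.  21.1]
```

```bash
python3 -m inch '[[-1,6,0,11,0],[-1,4,0,9,0]]'; python3 w.py '[.557,.042,.255]'; python3 -m inch '[[-1,0.6,0,2,0],[-1,0.6,0,2,0],[-1,0.6,0,2,0],[-1,0.6,0,2,0]]'; python3 w.py '[.557,.042,.22]'
```

```text
time: 10.95
position: [0.5571, 0.0423, 0.2671]
tool_rot: [-0.001, 2.827, -0.039]
ft_force: [0.3, -0.5, -0.8]
grip_width: 0.007
t 10.95 [0.5571 0.0423 0.2671] z [ 0.309 -0.027 -0.951] y [ 0.004  1.    -0.027]
tool mm [ 3.8  0.1 11.5]
time: 11.45
position: [0.5561, 0.0419, 0.2595]
tool_rot: [-0.001, 2.825, -0.04]
ft_force: [-2.4, -0.3, 2.8]
grip_width: -0.001
t 11.45 [0.5561 0.0419 0.2595] z [ 0.311 -0.028 -0.95 ] y [ 0.004  1.    -0.028]
tool mm [11.4  1.2 37.8]
```

Contact. Press on in small steps, watching force.

```bash
for i in 1 2 3; do :; done; python3 -m inch '[[-1,0.9,0,2.8,0],[-1,0.9,0,2.8,0]]'|sed -n '1,4p'; python3 -m inch '[[-1,0.9,0,2.8,0],[-1,0.9,0,2.8,0]]'|sed -n '1,4p'; python3 -m inch '[[-1,0.9,0,2.8,0],[-1,0.9,0,2.8,0]]'|sed -n '1,4p'
```

```text
time: 11.7
position: [0.5562, 0.042, 0.2546]
tool_rot: [-0.001, 2.824, -0.04]
ft_force: [-2.6, -0.4, 4.8]
time: 11.95
position: [0.5561, 0.0418, 0.2486]
tool_rot: [-0.001, 2.824, -0.04]
ft_force: [-3.1, 0.5, 4.8]
time: 12.2
position: [0.5562, 0.042, 0.2426]
tool_rot: [-0.002, 2.824, -0.04]
ft_force: [-3.5, 1.0, 4.8]
```

```bash
f(){ grep -E 'posi|ft_'|tr '\n' ' ';echo; }
python3 -m inch '[[-1,0.7,0,2,0]]'|f; python3 -m inch '[[-1,0.7,0,2,0]]'|f; python3 -m inch '[[-1,0.7,0,2,0]]'|f; python3 -m inch '[[-1,0.7,0,2,0]]'|f; python3 -m inch '[[-1,0.7,0,2,0]]'|f; python3 -m inch '[[-1,0.7,0,2,0]]'|f
```

```text
position: [0.5561, 0.0419, 0.2404] ft_force: [-3.3, -0.3, 4.2] 
position: [0.5561, 0.0419, 0.2381] ft_force: [-2.4, -0.4, 4.0] 
position: [0.5561, 0.0418, 0.2358] ft_force: [-2.6, 0.8, 3.9] 
position: [0.5562, 0.0419, 0.2337] ft_force: [-2.9, 1.0, 4.3] 
position: [0.5562, 0.0419, 0.2318] ft_force: [-3.6, 0.6, 6.6] 
position: [0.5562, 0.0419, 0.2298] ft_force: [-4.4, 0.3, 6.5]
```

```bash
f(){ grep -E 'posi|ft_'|tr '\n' ' ';echo; }
python3 -m inch '[[-1,0.6,0,1.6,0]]'|f; python3 -m inch '[[-1,0.6,0,1.6,0]]'|f; python3 -m inch '[[-1,0.6,0,1.6,0]]'|f;  python3 -m inch '[[-1,0.6,0,1.2,0]]'|f
```

```text
position: [0.5562, 0.0419, 0.2282] ft_force: [-3.0, 0.3, 5.2] 
position: [0.5561, 0.0419, 0.2264] ft_force: [-2.2, 0.7, 4.3] 
position: [0.5561, 0.0419, 0.2247] ft_force: [-2.7, 0.4, 6.2] 
position: [0.5561, 0.0419, 0.2234] ft_force: [-2.6, 1.5, 5.4]
```

```bash
f(){ grep -E 'posi|ft_|time'|tr '\n' ' ';echo; }
python3 -m inch '[[-1,0.4,0,1.0,0]]'|f; python3 -m inch '[[-1,0,0,0,0],[-1,0,0,0,0]]'|f
python3 - <<'E'
from h import *
t=grab('top','t9'); w=grab('wrist','w9'); s=grab('scene','s9')
a=cv2.resize(s['color'][165:325,200:330,::-1],None,fx=3.3,fy=3.3,interpolation=cv2.INTER_CUBIC)
b=cv2.resize(t['color'][140:250,330:410,::-1],(384,528),interpolation=cv2.INTER_CUBIC)
b=cv2.resize(b,(360,a.shape[0])); cv2.imwrite('pics/f.png',np.hstack([a,b])[:, :800])
P=cloud(s); m=(P[:,1]>.0)&(P[:,1]<.055)&(P[:,0]>.535)&(P[:,0]<.58)&(P[:,2]>.19)&(P[:,2]<.235); print(m.sum(),np.percentile(P[m],[5,50,95],axis=0) if m.any() else '')
x=np.array(ctrl.get_state()['position']);print(x)
E
```

```text
time: 13.58 position: [0.5561, 0.0419, 0.2224] ft_force: [-3.1, -0.7, 6.4] 
time: 13.82 position: [0.5562, 0.0419, 0.2225] ft_force: [-3.9, -0.3, 5.9] 
205 [[0.54912365 0.02562216 0.21571335]
 [0.56530927 0.0436383  0.22020457]
 [0.57916941 0.05346158 0.23329174]]
[0.55616694 0.04187042 0.22252137]
```

View pics/f.png

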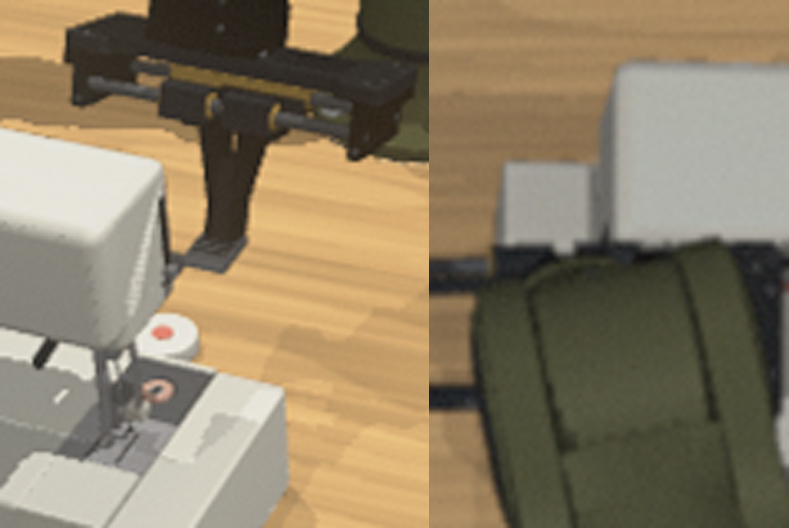

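The view shows the bobbin flush in the well (crop (158,390)) and the shut fingers on the paddle, clear of the head. Travel is about 37.7–38.7 mm depending on how I read the crest, so I'll go 1 mm deeper for margin, then hand in.

```bash
f(){ grep -E 'posi|ft_|time'|tr '\n' ' ';echo; }
python3 -m inch '[[-1,0.2,0,0.6,0]]'|f;python3 -m inch '[[-1,0.2,0,0.5,0]]'|f; python3 -m inch '[[-1,0,0,0,0],[-1,0,0,0,0],[-1,0,0,0,0]]'|f
```

```text
time: 14.1 position: [0.5562, 0.0419, 0.222] ft_force: [-3.3, -0.0, 5.6] 
time: 14.22 position: [0.5561, 0.0418, 0.2215] ft_force: [-4.1, 0.3, 6.4] 
time: 14.6 position: [0.5562, 0.0419, 0.2217] ft_force: [-3.2, -0.0, 5.6]
```

```bash
python3 -c "
from bench import ctrl
print(ctrl.close_job())"
```

```text
the job is handed in; nothing more can be done
None
```

The full bobbin is in the well and the threader lever is held down at its third click. I handed the job in at 14.6 s of the 48 s allowed, and no verdict came back.

- **Lean:** The moves can't tilt the tool directly. I raised the arm until joint 6 reached the end of its range, which tipped the gripper back about 19°, and kept that lean to the end. Joint 6 read 2.053 there against the stated 2.05. I took that as rounding, but it is the one reading that went past a stated limit.
- **Bobbin:** I gripped it by its top few millimetres, went in from the front of the machine and let go in the mouth of the well. The most force I saw was about 5 N, on touching the mouth. Afterwards the depth image put its top 0.9 mm below the bed (0.65 mm expected), flat to about 1°. I did not press it down further. The last picture also shows it flush.
- **Lever:** I pressed in steps of 3 mm or less with the fingers shut. The force rose and fell for the clicks, with a peak of about 6.6 N before the third and no jump that would mean hitting the stop. It is still held down with about 5.6 N.
- **Travel at the end:** The click forces put it at 38.5 to 39.5 mm. The scene camera read about 1 mm less: 37.8 mm before I pressed the last 0.8 mm. Both are within the 37 to 41 mm third position.
- **Other objects:** I planned the paths to miss everything else and felt no other contact. I did not measure those objects again at the end.

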